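Complete the boxed train set

TASK

The boxed model train set lacks its load: pluck the full-length plain box container from the strip tray, press it, upright as it lies, into the empty foam cutout at the front of the box drawer until it sits fully home, then push the drawer fully shut into its sleeve. Leave the other three loads in their pockets and do not disturb the model engine, the mug or the paint pot.

Things in the scene. Friction and masses are not known exactly. Their poses are not given: they have to be found in the camera images.
- container_center (a point): Centre of the wanted load: a grey cast model shipping container, a closed oblong box with fine ribs, 38 long (its x) x 15 wide (its y) x 18 high (its z, up), about 30 g. It stands upright in one of the four pockets of the strip tray, its length along the tray; the underside rests 3 above the table, so 11 of its 18 mm stand above the tray. Which pocket it is in varies.
- cutout (a point): Centre of the mouth of the one empty cutout, level with the foam's flat top, 30 above the table. Moves with the drawer. Its x axis is level and points towards the sleeve (the way the drawer shuts), y runs along the cutout's length, z is up. The mouth is 42 long (y) x 19 wide (x). A small loco and a wagon lie in the foam beyond it (to +x), no more than 6 above the foam.
- cutout_floor (a point): Centre of the cutout's floor, 15 below its mouth. Springy foam lips along both long sides slope in from the mouth and leave a gap of 13 from 6 below the mouth down to the floor, so the 15 wide container must be pressed in (about 3 to 6 N). Fully home it stands on this floor with 3 of its 18 mm above the foam.
- drawer_front (a point): Middle of the top edge of the drawer's outer front face, 30 above the table, 30 from the cutout's centre on the side away from the sleeve; axes as for cutout. The front is a flat cardboard wall 160 wide, from 2 to 30 above the table.
- drawer (a joint): How far the drawer stands out of its sleeve, in m: 0 fully shut (its front level with the sleeve's mouth), at most 0.12. It slides level with about 1.5 N of friction and stays where it is left.
- box: The sleeve, fixed to the table: cardboard with a clear top, 168 wide, 135 deep, 40 high. Origin at table height in the middle of its open mouth, x pointing into the sleeve. Its roof clears the foam by 8: a container not pressed home strikes it.
- tray: Black strip tray fixed to the table, 250 long (its x) x 60 wide (its y) x 10 high; origin at the centre of its underside. Four alike pockets 42 x 19, 7 deep, in one row along x at -90, -30, 30 and 90 from the centre. Nothing stands on the long sides of the row.
- short_center (a point): Centre of a half-length box container, same look as the wanted one but only 19 long, 15 wide, 18 high; in a pocket of the tray. Leave it.
- tank_center (a point): Centre of a tank container (lying cylinder between open end frames), 38 x 15 x 18 high; in a pocket. Leave it.
- drum_center (a point): Centre of an upright drum, 15 across, 18 high; in a pocket. Leave it.
- engine: Bystander: a larger model engine, 150 long (its x) x 30 wide x 45 high, origin at the centre of its underside.
- mug: Bystander: white mug, 76 across, 90 high, origin at the centre of its underside.
- paintpot: Bystander: small jar, 40 across, 45 high, origin at the centre of its underside.
Not all that is in view belongs to the job. There is more than one size of the box; the one meant has the size given above.

How it is judged:
By the outcome, as a careful person would: the job done as asked, in the order asked, and still so for the second after the job is handed in, with the robot touching nothing.
It also fails if it takes over 54 s, if anything falls off the work surface, if the arm or the gripper's body presses on something with over 40 N, if the wrist force passes 120 N, or if a joint passes its speed limit or range.

ROBOT

A 6-joint arm with a two-finger parallel gripper is mounted at the origin on the work surface. World frame = base frame: x ahead of the robot, y to its left, z up, the work surface at z = 0. Lengths are in m, angles in rad, forces in N, time in s.
With the tool pointing down it reaches from about 0.25 to 0.725 m from the base axis. Payload 4 kg.
Tool frame: the origin (TCP) lies on the centre line of the jaws, within the pads' length; the fingertips stand 14 mm ahead of it and the grasp point (between the pads) lies 5 mm behind it; z points along the fingers, x is the direction in which the jaws open and shut, and the axes are right-handed (so a half turn about z gives the same grasp; the last joint's range is limited). The gripper opens to 85 mm and grips with 20 to 120 N. Pads are 22 mm wide; open, the fingers measure 114 mm over their backs; the gripper's body (76 mm by 85 mm) begins 54 mm behind the grasp point. The pads swing forward as they close: fully open they stand 13 mm farther back than shut.
Start: joints at [-1.342, 0.241, 0.005, 1.335, 0, 1.571], TCP at [0.113, -0.487, 0.216] pointing down, gripper open.
Joint ranges: [-2.72, 2.72], [-1.05, 1.87], [-1.09, 1.28], [-1.99, 2.15], [-1.42, 1.44], [-3.14, 3.14]. Speed limits (rad/s): [2.79, 2.79, 3.14, 3.14, 3.14, 3.14].

INTERFACE

Orientations are given as a unit quaternion [x, y, z, w].
In Python, from workcell import bot gives the robot as it stands.
- The arm moves only by the tool play_rows, never from a script. Its argument "motion" is a list of rows, each an object with "fingers": the closure, from -1 (fully open) to 1 (shut), so that 0 is half open; "translation": the shift along the tool's x, y, z in cm, a list of three; "roll": the turn about the tool's z in degrees. A call has 1 to 20 rows; each row is the pose to reach, as a shift and turn from the pose commanded when the call began, along the tool's axes at that moment; what a row does not reach only later rows make up. A row lasts 1/12 s, in which the tool goes at most 41.7 mm and 7.16 degrees, less where a joint would pass 70% of its speed; a pose out of reach is approached as far as the arm can. A call with a gripper value outside its range is refused whole. The fingers move at their own pace and stop on an object; the grip force is fixed at half the most. Time passes only in rows, so rows that repeat a pose let the fingers close. It gives the time, the measured TCP pose, the force and the opening at its end, in the units of the state.
- bot.get_obs(): the state, without advancing time (a new reading comes with each control period).
- bot.camera(name): name is "scene" or "top" or "wrist"; returns a dict with "pixels" (400x640x3 uint8, red, green, blue), "intrinsics" (3x3 intrinsics, pixels), "k1" (the pictures are not rectified: a ray, as slopes to the right and down, at radius r is drawn at 1 + k1 r^2 times it, then the intrinsics apply), "world_to_cam" (4x4, takes a point from world to camera coordinates). Camera axes: x right, y down, z forward; pixel columns grow to the right and rows downward; lengths in m; the calibration is good to about 2 mm. A picture is of the moment at which its call begins. There is no depth.
- bot.job_done(): hands the job in, once; it reports no verdict.
The state is a dict: "clock": time; "joint_pos": joint angles; "joint_vel": joint speeds; "tau": joint torques, N m; "eef_pos": TCP position; "tool_rot": TCP orientation; "ft_force": force on the tool from outside, world axes, zero at the start; "ft_torque": the same for the moment, N m; "grip_width": finger opening in m.
Only numpy, scipy, OpenCV 4.12 (cv2) and the standard library are available. Lean on these libraries where they do the work, as an engineer would, in place of code of your own. Each camera call takes 0.05 s, during which the arm holds its last target. There are 200 camera calls.

## Working session

There is one attempt and no reset: what is moved stays moved. The work goes in short steps, Python scripts to look and compute and a tool call to move; the robot and the scene stay as the last step left them, time stands still between calls to the robot, and variables do not carry over. Pictures are saved under pics/ and viewed, about 8 in all and at most 12, crops included, and the job is handed in when it is done.

Besides the shell and the picture viewer there is one more tool, called after ">>>" by a JSON object that holds its "op" and its "data". play_rows: Moves the arm, as the interface text tells. Its arguments: {"type":"object","properties":{"motion":{"type":"array","items":{"type":"object","properties":{"fingers":{"type":"number"},"translation":{"type":"array","items":{"type":"number"}},"roll":{"type":"number"}}}}},"required":["motion"]}

```bash
mkdir -p pics; cat > h.py <<'E'
import numpy as np, cv2
from workcell import bot
def snap(n,f=None):
    c=bot.camera(n); 
    if f: cv2.imwrite('pics/'+f,c['pixels'][:,:,::-1])
    return c
def ray(c,u,v):
    K=np.array(c['intrinsics'],float); T=np.array(c['world_to_cam'])
    d=cv2.undistortPoints(np.array([[[u,v]]],float),K,np.array([c['k1'],0,0,0.]))[0,0]
    # exact inverse of r(1+k1 r^2) by iteration in cv2
    R=T[:3,:3]; return -R.T@T[:3,3], R.T@np.array([d[0],d[1],1])
def onz(c,u,v,z):
    o,d=ray(c,u,v); return o+d*(z-o[2])/d[2]
def proj(c,P):
    T=np.array(c['world_to_cam']); p=cv2.projectPoints(np.array(P,float).reshape(-1,1,3),cv2.Rodrigues(T[:3,:3])[0],T[:3,3],np.array(c['intrinsics'],float),np.array([c['k1'],0,0,0.]))[0]
    return p[:,0]
E
python3 - <<'E'
from h import *
import pickle
o=bot.get_obs(); print({k:np.round(v,3) for k,v in o.items()})
d={}
for n in ['top','scene','wrist']:
    d[n]=snap(n,n+'0.png'); T=np.array(d[n]['world_to_cam']); print(n,np.round(-T[:3,:3].T@T[:3,3],3),d[n]['k1'],np.round(d[n]['intrinsics'],0).tolist())
pickle.dump(d,open('d0.pkl','wb'))
E
```

```text
{'clock': np.float64(0.0), 'joint_pos': array([-1.342,  0.241,  0.004,  1.335,  0.   ,  1.571]), 'joint_vel': array([ 0.001,  0.   ,  0.   , -0.001, -0.001, -0.002]), 'tau': array([ 1.0000e-03, -3.7232e+01,  2.5241e+01,  1.7000e-02,  0.0000e+00,
        0.0000e+00]), 'eef_pos': array([ 0.113, -0.486,  0.215]), 'tool_rot': array([ 0.783, -0.622, -0.001, -0.001]), 'ft_force': array([-0.3  ,  0.457,  0.201]), 'ft_torque': array([-0.04 ,  0.067,  0.01 ]), 'grip_width': np.float64(0.085)}
top [0.326 0.039 1.577] -0.0001469529741621912 [[465.0, 0.0, 322.0], [0.0, 465.0, 196.0], [0.0, 0.0, 1.0]]
scene [ 1.342 -0.537  0.8  ] 0.020222165843856662 [[415.0, 0.0, 321.0], [0.0, 415.0, 198.0], [0.0, 0.0, 1.0]]
wrist [ 0.195 -0.469  0.374] 0.018255226624472196 [[306.0, 0.0, 321.0], [0.0, 306.0, 201.0], [0.0, 0.0, 1.0]]
```

View pics/top0.png

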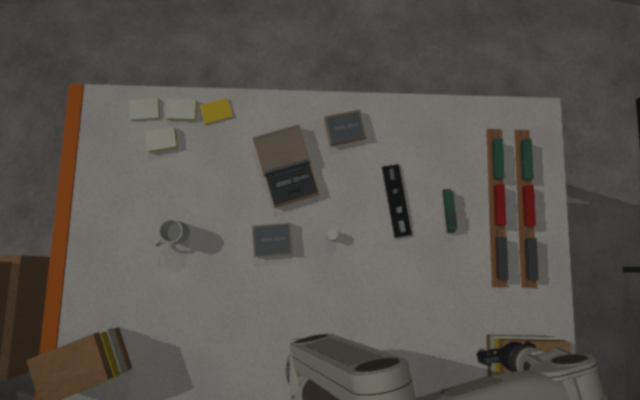

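View pics/scene0.png

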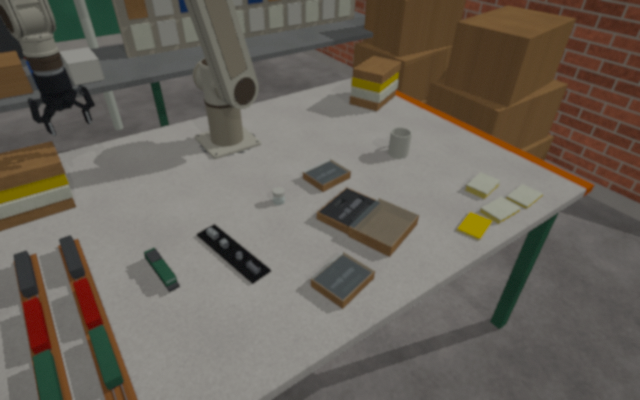

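```bash
python3 - <<'E'
from h import *
import pickle
d=pickle.load(open('d0.pkl','rb'))
im=d['top']['pixels'][:,:,::-1]
a=cv2.resize(im[115:215,245:325],None,fx=5,fy=5,interpolation=cv2.INTER_CUBIC)
b=cv2.resize(im[155:245,375:420],None,fx=5.5,fy=5.5555,interpolation=cv2.INTER_CUBIC)
e=np.hstack([a,cv2.resize(b,(247,500))]); e=cv2.convertScaleAbs(e,alpha=1.7)
cv2.imwrite('pics/crop0.png',e)
for p in [(302,127),(255,137),(318,194),(273,206),(384,166),(411,236)]: print(p,np.round(onz(d['top'],*p,0.03 if p[0]<350 else 0.01),3))
E
```

```text
(302, 127) [0.804 0.076 0.03 ]
(255, 137) [0.764 0.236 0.03 ]
(318, 194) [0.572 0.016 0.03 ]
(273, 206) [0.527 0.166 0.03 ]
(384, 166) [ 0.679 -0.21   0.01 ]
(411, 236) [ 0.439 -0.302  0.01 ]
```

View pics/crop0.png

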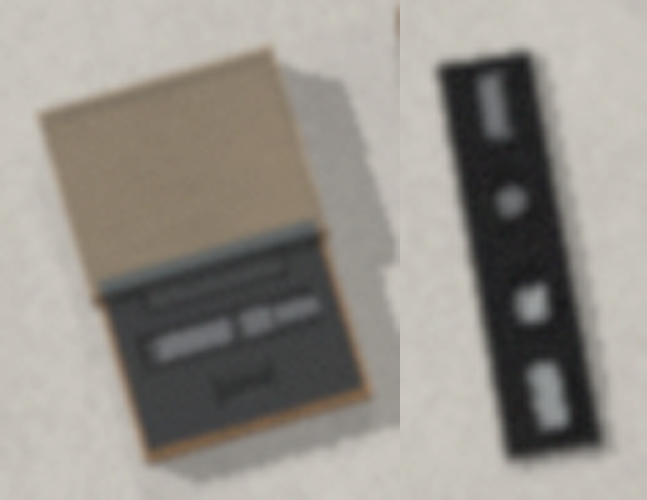

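Candidates in the top view: (393,173) is long and plain, (397,192) is a drum, (401,211) is short, and (403,230) is long and bright with notches, so probably the tank. I lean towards (393,173) and will check it close up with the wrist camera. The drawer stands out towards the robot. Its empty cutout is near (294,191).

>>> {"op": "play_rows", "data": {"motion": [{"translation": [-13.3, -40.2, 2], "roll": 5, "fingers": -1}, {"translation": [-13.3, -40.2, 2], "roll": 5, "fingers": -1}, {"translation": [-13.3, -40.2, 2], "roll": 5, "fingers": -1}, {"translation": [-13.3, -40.2, 2], "roll": 5, "fingers": -1}, {"translation": [-13.3, -40.2, 2], "roll": 5, "fingers": -1}, {"translation": [-13.3, -40.2, 2], "roll": 5, "fingers": -1}, {"translation": [-13.3, -40.2, 2], "roll": 5, "fingers": -1}, {"translation": [-13.3, -40.2, 2], "roll": 5, "fingers": -1}, {"translation": [-13.3, -40.2, 2], "roll": 5, "fingers": -1}, {"translation": [-13.3, -40.2, 2], "roll": 5, "fingers": -1}, {"translation": [-13.3, -40.2, 2], "roll": 5, "fingers": -1}, {"translation": [-13.3, -40.2, 2], "roll": 5, "fingers": -1}, {"translation": [-13.3, -40.2, 2], "roll": 5, "fingers": -1}, {"translation": [-13.3, -40.2, 2], "roll": 5, "fingers": -1}]}}

```text
clock: 1.32
eef_pos: [0.4735, -0.2669, 0.1959]
tool_rot: [0.755, -0.656, -0.0, 0.0]
ft_force: [0.2, -0.0, 0.4]
grip_width: 0.0857
```

```bash
python3 - <<'E'
from h import *
import pickle
o=bot.get_obs(); print(o['eef_pos'],o['tool_rot'],np.round(o['joint_pos'],2),o['clock'],o['ft_force'])
c=snap('wrist','w1.png'); pickle.dump(c,open('w1.pkl','wb'))
T=np.array(c['world_to_cam']); print(np.round(-T[:3,:3].T@T[:3,3],3),np.round(T[2,:3],3))
E
```

```text
[ 0.47352802 -0.26685034  0.19591482] [ 7.54921434e-01 -6.55814962e-01 -4.84623747e-04  3.59897981e-04] [-0.51  0.34  0.08  1.32 -0.    2.49] 1.3167 [ 0.1991273  -0.02623352  0.38264238]
[ 0.556 -0.257  0.354] [-0.317 -0.045 -0.947]
```

View pics/w1.png

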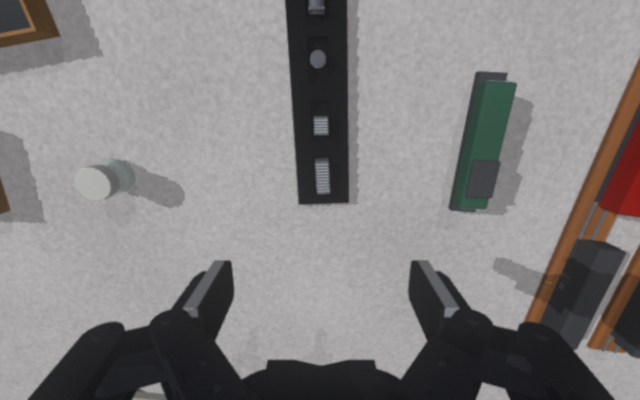

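The wrist view shows a ribbed long box at (322,176), a short ribbed box at (321,125), a drum at (318,59) and another load at (316,5), cut off by the frame. I'll zoom in on all four and measure.

```bash
cat > m.py <<'E'
from h import *
import pickle
c=pickle.load(open('w1.pkl','rb')); im=c['pixels']
cv2.imwrite('pics/crop1.png',cv2.resize(im[0:215,280:360,::-1],None,fx=2.7,fy=2.7,interpolation=cv2.INTER_CUBIC))
g=cv2.cvtColor(im,cv2.COLOR_RGB2GRAY)
m=(g>75).astype(np.uint8); m[:,:302]=0; m[:,343:]=0; m[198:]=0
m=cv2.morphologyEx(m,cv2.MORPH_CLOSE,np.ones((5,3)))
n,l,s,ce=cv2.connectedComponentsWithStats(m)
for i in range(1,n):
    if s[i,4]>60:
        pts=np.argwhere(l==i)[:,::-1]
        W=np.array([onz(c,*p,0.021)[:2] for p in pts]); r=cv2.minAreaRect((W*1000).astype(np.float32))
        print(s[i],np.round(ce[i],1),[np.round(x,1) for x in r])
# tray corners, edges
k=(g<45).astype(np.uint8); n,l,s,ce=cv2.connectedComponentsWithStats(k[:215])
i=l[190,310]; pts=np.argwhere(l==i)[:,::-1]; print(s[i])
L=[];R=[]
for v in range(20,198,3):
    u=pts[pts[:,1]==v][:,0]; L.append(onz(c,u.min()-.5,v,.01)[:2]); R.append(onz(c,u.max()+.5,v,.01)[:2])
for E in (L,R):
    f=cv2.fitLine((np.array(E)*1000).astype(np.float32),cv2.DIST_HUBER,0,.01,.01).ravel(); print(np.round(f,3),np.degrees(np.arctan2(f[1],f[0])))
for p in [(299.5,205),(349.5,203.5)]: print(np.round(onz(c,*p,.01)*1000,1))
E
python3 m.py
```

```text
[309   0  15  10 112] [314.6   4.4] [array([ 636.5, -240.8]), array([ 7.2, 13.2]), np.float64(8.1)]
[310  50  15  18 212] [317.2  58.6] [array([ 591.2, -248. ]), array([15.2, 13.9]), np.float64(8.1)]
[314 117  15  18 252] [320.5 125.6] [array([ 527.9, -261. ]), array([17.5, 14.9]), np.float64(8.1)]
[315 160  15  34 447] [322.1 176.9] [array([ 472.8, -270.1]), array([38.3, 15.1]), np.float64(10.9)]
[ 286    0   62  203 9350]
[ 9.83000e-01  1.84000e-01  5.38206e+02 -2.29806e+02] 10.626677
[ 9.84000e-01  1.76000e-01  5.50304e+02 -2.84997e+02] 10.109196
[ 432.2 -248.7   10. ]
[ 442.4 -307.4   10. ]
```

View pics/crop1.png

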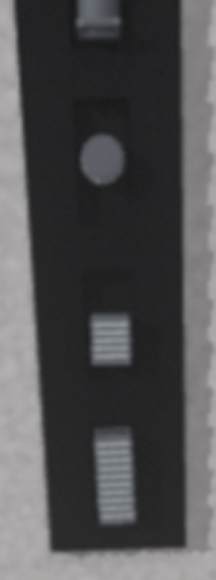

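The ribbed full-length plain box is the one at (322,176). It measures 38.3 x 15.1, which fits. The far one at (316,5) shows a cylinder with end frames, so it is the tank. The pocket position worked out from the tray edge agrees to about 2 mm. I'll go in above it now.

>>> {"op": "play_rows", "data": {"motion": [{"translation": [0.37, 0.15, 4], "roll": -2.5, "fingers": 0.3}, {"translation": [0.37, 0.15, 8], "roll": -2.5, "fingers": 0.3}, {"translation": [0.37, 0.15, 11], "roll": -2.5, "fingers": 0.3}, {"translation": [0.37, 0.15, 13], "roll": -2.5, "fingers": 0.3}, {"translation": [0.37, 0.15, 14.5], "roll": -2.5, "fingers": 0.3}, {"translation": [0.37, 0.15, 14.5], "roll": -2.5, "fingers": 0.3}, {"translation": [0.37, 0.15, 14.5], "roll": -2.5, "fingers": 0.3}, {"translation": [0.37, 0.15, 14.5], "roll": -2.5, "fingers": 0.3}]}}

```text
clock: 2.03
eef_pos: [0.474, -0.2714, 0.0525]
tool_rot: [0.769, -0.639, 0.001, -0.0]
ft_force: [-0.0, 0.3, 0.5]
grip_width: 0.0302
```

```bash
python3 - <<'E'
from h import *
import pickle
o=bot.get_obs(); print(o['eef_pos'],o['tool_rot'],o['grip_width'],o['ft_force'])
c=snap('wrist'); pickle.dump(c,open('w2.pkl','wb'))
cv2.imwrite('pics/w2.png',cv2.resize(c['pixels'][150:400,200:440,::-1],None,fx=2.2,fy=2.2))
e=o['eef_pos']; print(proj(c,[[*e[:2],.021],[*e[:2],e[2]+.005]]))
E
```

```text
[ 0.47399487 -0.27140197  0.05250445] [ 7.68913680e-01 -6.39351724e-01  1.05176729e-03 -1.40246464e-04] 0.03015761922137149 [-0.00987687  0.33979121  0.50163757]
[[318.24717984 227.75397189]
 [317.84282024 253.90782085]]
```

View pics/w2.png

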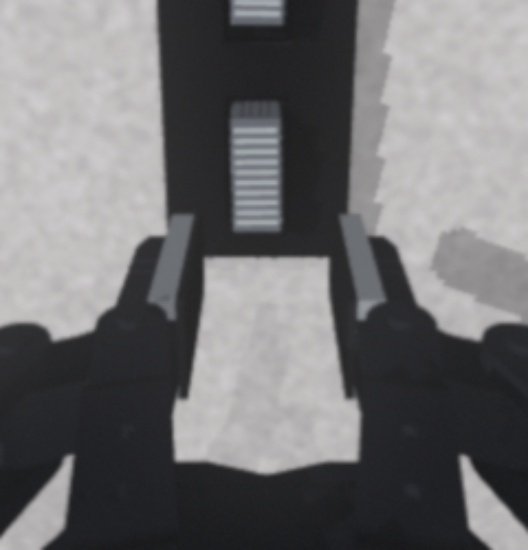

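The view shows the container's top face at crop columns 231–281, centred at 256. The jaw mid-plane is at crop column 266, so the container lies about 2.5 mm to the tool's −x side. I'll correct that, go down and close.

>>> {"op": "play_rows", "data": {"motion": [{"translation": [-0.25, 0.1, 0], "roll": 0, "fingers": 0.3}, {"translation": [-0.25, 0.1, 1.2], "roll": 0, "fingers": 0.3}, {"translation": [-0.25, 0.1, 2.2], "roll": 0, "fingers": 0.3}, {"translation": [-0.25, 0.1, 2.65], "roll": 0, "fingers": 0.3}, {"translation": [-0.25, 0.1, 2.65], "roll": 0, "fingers": 0.3}, {"translation": [-0.25, 0.1, 2.65], "roll": 0, "fingers": 0.3}, {"translation": [-0.25, 0.1, 2.65], "roll": 0, "fingers": 0.3}]}}

```text
clock: 2.67
eef_pos: [0.4727, -0.268, 0.025]
tool_rot: [0.769, -0.639, 0.0, -0.0]
ft_force: [0.2, -0.5, 0.2]
grip_width: 0.0298
```

>>> {"op": "play_rows", "data": {"motion": [{"translation": [0, 0, 0], "roll": 0, "fingers": 0.5}, {"translation": [0, 0, 0], "roll": 0, "fingers": 0.6}, {"translation": [0, 0, 0], "roll": 0, "fingers": 0.65}, {"translation": [0, 0, 0], "roll": 0, "fingers": 0.7}, {"translation": [0, 0, 0], "roll": 0, "fingers": 1}, {"translation": [0, 0, 0], "roll": 0, "fingers": 1}, {"translation": [0, 0, 0], "roll": 0, "fingers": 1}, {"translation": [0, 0, 0], "roll": 0, "fingers": 1}]}}

```text
clock: 3.33
eef_pos: [0.4723, -0.2678, 0.0246]
tool_rot: [0.769, -0.639, -0.0, -0.0]
ft_force: [0.3, -0.6, -0.5]
grip_width: -0.0001
```

The opening reads 0, so nothing is held. I'll look before moving.

```bash
python3 - <<'E'
from h import *
import pickle
c=snap('wrist'); pickle.dump(c,open('w3.pkl','wb'))
cv2.imwrite('pics/w3.png',cv2.resize(c['pixels'][150:400,200:440,::-1],None,fx=2.2,fy=2.2))
E
```

```text
(no output)
```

View pics/w3.png

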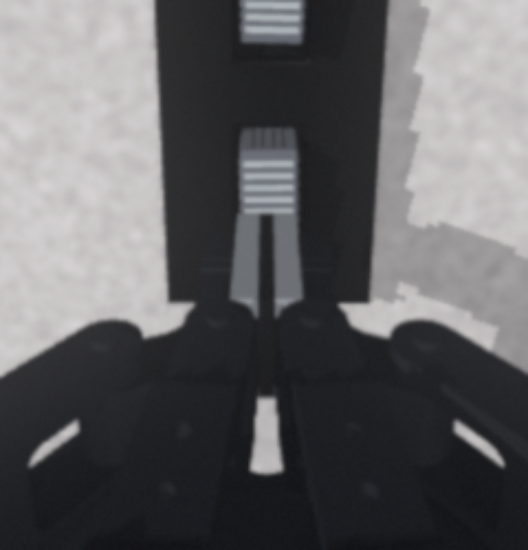

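```bash
python3 - <<'E'
from h import *
import pickle
for f,e,ct in (('w2.pkl',[.47399,-.27140,.0525],(204.5,255.5)),('w3.pkl',[.4723,-.2678,.0246],(218,None))):
    c=pickle.load(open(f,'rb')); e=np.array(e)
    ty=np.array([-.984,-.18,0])
    for z in (-.014,-.010,-.005,0,.005): print(f,z,np.round(proj(c,[e-ty*.011+[0,0,-0]+np.array([0,0,-z-0.0])*-1]),1))
    print([None if v is None else np.round(onz(c,317,v,.021),4) for v in ct], np.round(proj(c,[[.4725,-.2705,.021]]),1))
E
```

```text
w2.pkl -0.014 [[318.1 222.7]]
w2.pkl -0.01 [[318.  225.3]]
w2.pkl -0.005 [[318.  228.6]]
w2.pkl 0 [[317.9 232.2]]
w2.pkl 0.005 [[317.8 236. ]]
[array([ 0.4902, -0.2676,  0.021 ]), array([ 0.4532, -0.2743,  0.021 ])] [[316.5 229.5]]
w3.pkl -0.014 [[318.  222.7]]
w3.pkl -0.01 [[318.  225.3]]
w3.pkl -0.005 [[317.9 228.7]]
w3.pkl 0 [[317.8 232.3]]
w3.pkl 0.005 [[317.7 236.1]]
[array([ 0.4901, -0.264 ,  0.021 ]), None] [[322.4 247.3]]
```

```bash
python3 - <<'E'
from h import *
import pickle
o=bot.get_obs(); e=o['eef_pos']; print(e)
c=snap('scene'); pickle.dump(c,open('s3.pkl','wb'))
p=proj(c,[e,e+[0,0,-.014],e+[0,0,.02],[.4725,-.2705,.021],[.4725,-.2705,.045]]); print(np.round(p,1))
x,y=int(p[0,0])-40,int(p[0,1])-40
print(x,y)
cv2.imwrite('pics/s3.png',cv2.resize(c['pixels'][y:y+70,x:x+90,::-1],None,fx=8,fy=8,interpolation=cv2.INTER_CUBIC))
E
```

```text
[ 0.47232692 -0.26785174  0.02459623]
[[212.4 230.7]
 [213.1 234.5]
 [211.4 225.2]
 [211.7 232.1]
 [210.5 225.5]]
172 190
```

View pics/s3.png

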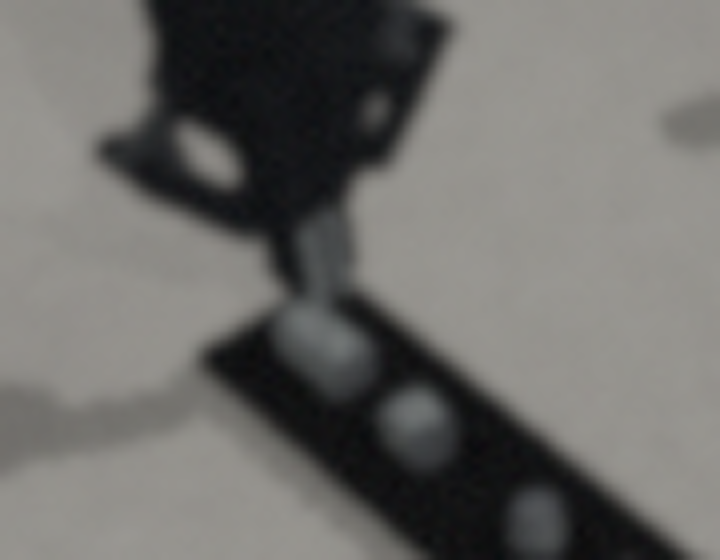

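The scene view shows the shut fingertips at crop (320,300) and the container below them at (325,345). The tips hang about 12–17 mm above the container top, roughly 25–30 mm higher than the stated tool geometry gives, and the wrist picture agrees. I'll find the true tip height by touching the container top gently with the shut fingers.

>>> {"op": "play_rows", "data": {"motion": [{"translation": [0, 0, 0.5], "roll": 0, "fingers": 1}, {"translation": [0, 0, 0.9], "roll": 0, "fingers": 1}, {"translation": [0, 0, 0.9], "roll": 0, "fingers": 1}, {"translation": [0, 0, 0.9], "roll": 0, "fingers": 1}]}}

```text
clock: 3.77
eef_pos: [0.4718, -0.2676, 0.015]
tool_rot: [0.769, -0.639, -0.001, 0.0]
ft_force: [0.2, 0.2, -0.9]
grip_width: 0.0
```

>>> {"op": "play_rows", "data": {"motion": [{"translation": [0, 0, 0.1], "roll": 0, "fingers": 1}, {"translation": [0, 0, 0.2], "roll": 0, "fingers": 1}, {"translation": [0, 0, 0.2], "roll": 0, "fingers": 1}]}}

```text
clock: 4.02
eef_pos: [0.4723, -0.2678, 0.0135]
tool_rot: [0.769, -0.639, -0.0, 0.0]
ft_force: [-0.1, -0.2, -0.4]
grip_width: 0.0001
```

>>> {"op": "play_rows", "data": {"motion": [{"translation": [0, 0, 0.1], "roll": 0, "fingers": 1}, {"translation": [0, 0, 0.1], "roll": 0, "fingers": 1}]}}

```text
clock: 4.18
eef_pos: [0.4724, -0.2678, 0.0125]
tool_rot: [0.769, -0.639, 0.0, -0.0]
ft_force: [0.1, 0.3, -0.1]
grip_width: -0.0
```

>>> {"op": "play_rows", "data": {"motion": [{"translation": [0, 0, 0.1], "roll": 0, "fingers": 1}, {"translation": [0, 0, 0.2], "roll": 0, "fingers": 1}, {"translation": [0, 0, 0.2], "roll": 0, "fingers": 1}]}}

```text
clock: 4.43
eef_pos: [0.4722, -0.2678, 0.0104]
tool_rot: [0.769, -0.639, -0.0, 0.0]
ft_force: [-0.3, -1.4, -1.2]
grip_width: -0.0
```

>>> {"op": "play_rows", "data": {"motion": [{"translation": [0, 0, 0.1], "roll": 0, "fingers": 1}, {"translation": [0, 0, 0.15], "roll": 0, "fingers": 1}, {"translation": [0, 0, 0.15], "roll": 0, "fingers": 1}]}}

```text
clock: 4.68
eef_pos: [0.4723, -0.2678, 0.0089]
tool_rot: [0.769, -0.639, -0.0, 0.0]
ft_force: [-0.5, 1.3, 0.5]
grip_width: -0.0
```

>>> {"op": "play_rows", "data": {"motion": [{"translation": [0, 0, 0.1], "roll": 0, "fingers": 1}, {"translation": [0, 0, 0.15], "roll": 0, "fingers": 1}, {"translation": [0, 0, 0.15], "roll": 0, "fingers": 1}]}}

```text
clock: 4.93
eef_pos: [0.4723, -0.2678, 0.0075]
tool_rot: [0.769, -0.639, -0.0, 0.0]
ft_force: [-0.2, 0.1, -0.6]
grip_width: -0.0002
```

>>> {"op": "play_rows", "data": {"motion": [{"translation": [0, 0, 0.1], "roll": 0, "fingers": 1}, {"translation": [0, 0, 0.2], "roll": 0, "fingers": 1}, {"translation": [0, 0, 0.2], "roll": 0, "fingers": 1}]}}

```text
clock: 5.18
eef_pos: [0.4725, -0.268, 0.0059]
tool_rot: [0.769, -0.639, 0.0, -0.0]
ft_force: [-0.5, 0.0, 3.3]
grip_width: 0.0001
```

>>> {"op": "play_rows", "data": {"motion": [{"translation": [0, 0, 0.1], "roll": 0, "fingers": 1}, {"translation": [0, 0, 0.15], "roll": 0, "fingers": 1}, {"translation": [0, 0, 0.15], "roll": 0, "fingers": 1}]}}

```text
clock: 5.43
eef_pos: [0.4725, -0.268, 0.0059]
tool_rot: [0.769, -0.639, 0.001, -0.0]
ft_force: [-4.0, 1.7, 12.2]
grip_width: -0.0005
```

>>> {"op": "play_rows", "data": {"motion": [{"translation": [0, 0, 0.1], "roll": 0, "fingers": 1}, {"translation": [0, 0, 0.15], "roll": 0, "fingers": 1}, {"translation": [0, 0, 0.15], "roll": 0, "fingers": 1}]}}

```text
clock: 5.68
eef_pos: [0.4726, -0.268, 0.0058]
tool_rot: [0.769, -0.639, 0.001, -0.0]
ft_force: [-6.3, 3.8, 21.3]
grip_width: 0.0001
```

Contact comes at TCP z = 0.0059 on the 0.021 container top, so the shut tips are really 15 mm *behind* the reported TCP. The pictures agree with this, so I'll use that offset from here. Next I'll rise, open, straddle the container and grip with TCP z near −0.0035.

>>> {"op": "play_rows", "data": {"motion": [{"translation": [0, 0, -1.5], "roll": 0, "fingers": 1}, {"translation": [0, 0, -3.0], "roll": 0, "fingers": 1}, {"translation": [0.03, 0, -3.0], "roll": 0, "fingers": 0.3}, {"translation": [0.03, 0, -3.0], "roll": 0, "fingers": 0.3}, {"translation": [0.03, 0, -3.0], "roll": 0, "fingers": 0.3}, {"translation": [0.03, 0, -3.0], "roll": 0, "fingers": 0.3}, {"translation": [0.03, 0, -3.0], "roll": 0, "fingers": 0.3}]}}

```text
clock: 6.27
eef_pos: [0.4717, -0.2677, 0.0314]
tool_rot: [0.769, -0.639, -0.001, 0.0]
ft_force: [-0.8, 0.6, -0.6]
grip_width: 0.0299
```

>>> {"op": "play_rows", "data": {"motion": [{"translation": [0, 0, 1.5], "roll": 0, "fingers": 0.3}, {"translation": [0, 0, 2.7], "roll": 0, "fingers": 0.3}, {"translation": [0, 0, 3.2], "roll": 0, "fingers": 0.3}, {"translation": [0, 0, 3.5], "roll": 0, "fingers": 0.3}, {"translation": [0, 0, 3.5], "roll": 0, "fingers": 0.3}, {"translation": [0, 0, 3.5], "roll": 0, "fingers": 0.3}]}}

```text
clock: 6.77
eef_pos: [0.4725, -0.2682, -0.0024]
tool_rot: [0.769, -0.639, -0.0, 0.0]
ft_force: [0.9, 0.1, 0.1]
grip_width: 0.0298
```

>>> {"op": "play_rows", "data": {"motion": [{"translation": [0, 0, 0.1], "roll": 0, "fingers": 0.4}, {"translation": [0, 0, 0.1], "roll": 0, "fingers": 0.5}, {"translation": [0, 0, 0.1], "roll": 0, "fingers": 0.6}, {"translation": [0, 0, 0.1], "roll": 0, "fingers": 0.65}, {"translation": [0, 0, 0.1], "roll": 0, "fingers": 0.7}, {"translation": [0, 0, 0.1], "roll": 0, "fingers": 0.8}, {"translation": [0, 0, 0.1], "roll": 0, "fingers": 0.8}, {"translation": [0, 0, 0.1], "roll": 0, "fingers": 0.8}]}}

```text
clock: 7.43
eef_pos: [0.4728, -0.2684, -0.0027]
tool_rot: [0.769, -0.639, 0.001, -0.0]
ft_force: [-0.9, 1.1, 6.0]
grip_width: 0.0127
```

>>> {"op": "play_rows", "data": {"motion": [{"translation": [0, 0, -0.1], "roll": 0, "fingers": 1}, {"translation": [0, 0, -0.1], "roll": 0, "fingers": 1}, {"translation": [0, 0, -0.1], "roll": 0, "fingers": 1}, {"translation": [0, 0, -0.1], "roll": 0, "fingers": 1}]}}

```text
clock: 7.77
eef_pos: [0.4722, -0.268, -0.0027]
tool_rot: [0.769, -0.639, -0.0, 0.0]
ft_force: [-0.6, 0.3, -0.0]
grip_width: 0.0131
```

```bash
python3 - <<'E'
from h import *
import pickle
c=snap('wrist'); pickle.dump(c,open('w4.pkl','wb'))
cv2.imwrite('pics/w4.png',cv2.resize(c['pixels'][150:350,200:440,::-1],None,fx=3,fy=3,interpolation=cv2.INTER_CUBIC))
E
```

```text
(no output)
```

View pics/w4.png

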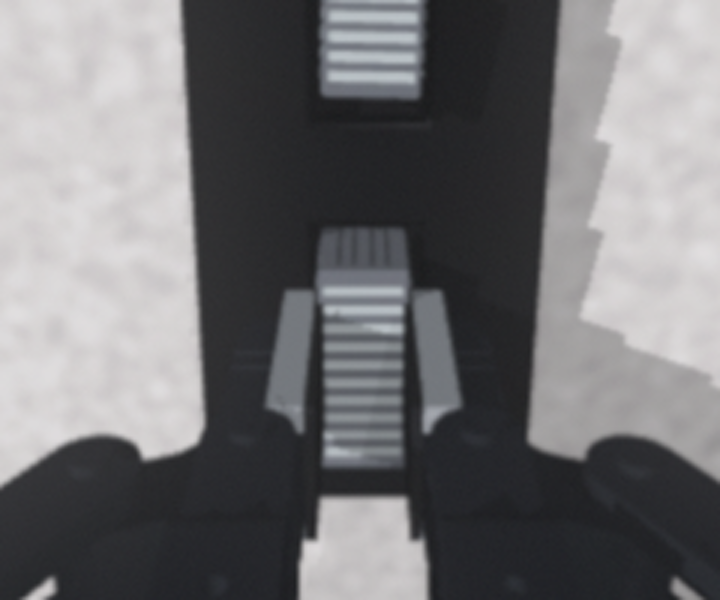

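The container is held upright across its width: top face at crop columns 322–405, rows 283–467, with a pad on each side. I'll lift it.

>>> {"op": "play_rows", "data": {"motion": [{"translation": [0, 0, -0.5], "roll": 0, "fingers": 1}, {"translation": [0, 0, -1.0], "roll": 0, "fingers": 1}, {"translation": [0, 0, -2.0], "roll": 0, "fingers": 1}, {"translation": [0, 0, -4], "roll": 0, "fingers": 1}, {"translation": [0, 0, -7], "roll": 0, "fingers": 1}, {"translation": [0, 0, -9], "roll": 0, "fingers": 1}, {"translation": [0, 0, -9], "roll": 0, "fingers": 1}, {"translation": [0, 0, -9], "roll": 0, "fingers": 1}]}}

```text
clock: 8.48
eef_pos: [0.4738, -0.269, 0.09]
tool_rot: [0.769, -0.639, 0.002, -0.0]
ft_force: [0.2, 0.3, -0.3]
grip_width: 0.0125
```

```bash
cat > m2.py <<'E'
from h import *
import pickle
d=pickle.load(open('d0.pkl','rb')); c=d['top']; im=c['pixels']
c4=pickle.load(open('w4.pkl','rb')); e=np.array([.4722,-.268])
a=onz(c4,321,244.3,.021)[:2]; b=onz(c4,321,305.7,.021)[:2]; ty=np.array([-.984,-.18]); print('held len',np.linalg.norm(a-b),'centre off along ty',((a+b)/2-e)@ty)
# drawer: dark foam region
g=cv2.cvtColor(im,cv2.COLOR_RGB2GRAY); hsv=cv2.cvtColor(im,cv2.COLOR_RGB2HSV)
sub=(slice(115,215),slice(245,325))
# brown-orange front/walls vs foam: foam is dark
m=np.zeros(g.shape,np.uint8); m[sub]=(g[sub]<55)
m=cv2.morphologyEx(m,cv2.MORPH_CLOSE,np.ones((9,9)))
n,l,s,ce=cv2.connectedComponentsWithStats(m); i=1+s[1:,4].argmax(); print(s[i])
pts=np.argwhere(l==i)[:,::-1]; W=np.array([onz(c,*p,.03)[:2] for p in pts])*1000
r=cv2.minAreaRect(W.astype(np.float32)); print(r, np.round(cv2.boxPoints(r)))
print('foam mean',np.median(g[l==i]))
# cutout from crop0 corners (crop/5 + (245,115))
for q in [(245,382)]: print(np.round(onz(c,q[0]/5+245,q[1]/5+115,.03),4))
# front outer edge & sides by hand corners (148,460),(370,395) ; sleeve roof corners (42,113),(270,50)
for q,z in [((148,460),.03),((370,395),.03),((42,113),.04),((270,50),.04),((97,300),.04),((323,235),.04)]: print(q,np.round(onz(c,q[0]/5+245,q[1]/5+115,z),4))
E
python3 m2.py; python3 -c "
from h import *
o=bot.get_obs();print(o['eef_pos'],o['tool_rot'],o['grip_width'],o['ft_force'],o['clock'])"
```

```text
held len 0.03553803409746857 centre off along ty 0.0023852948574787365
[ 265  161   52   44 1535]
((609.1243286132812, 107.33753204345703), (118.21487426757812, 155.58067321777344), 18.291275024414062) [[529. 163.]
 [577.  15.]
 [690.  52.]
 [641. 200.]]
foam mean 38.0
[0.5787 0.0973 0.03  ]
(148, 460) [0.5242 0.1607 0.03  ]
(370, 395) [0.5719 0.0129 0.03  ]
(42, 113) [0.7591 0.2404 0.04  ]
(270, 50) [0.8079 0.0867 0.04  ]
(97, 300) [0.6305 0.198  0.04  ]
(323, 235) [0.6792 0.0472 0.04  ]
[ 0.47383384 -0.26896207  0.09002622] [ 7.69441271e-01 -6.38713075e-01  2.35880320e-03 -4.17331907e-04] 0.012471214512212683 [ 0.17409973  0.27288264 -0.3045458 ] 8.4833
```

The drawer yaw comes out at about 17.9° and the cutout at about (0.577, 0.097). The drawer stands about 0.113 out of the sleeve. I'll carry the container over at height and turn it by −97°.

>>> {"op": "play_rows", "data": {"motion": [{"translation": [-34.3, -16.9, 0], "roll": -97.3, "fingers": 1}, {"translation": [-34.3, -16.9, 0], "roll": -97.3, "fingers": 1}, {"translation": [-34.3, -16.9, 0], "roll": -97.3, "fingers": 1}, {"translation": [-34.3, -16.9, 0], "roll": -97.3, "fingers": 1}, {"translation": [-34.3, -16.9, 0], "roll": -97.3, "fingers": 1}, {"translation": [-34.3, -16.9, 0], "roll": -97.3, "fingers": 1}, {"translation": [-34.3, -16.9, 0], "roll": -97.3, "fingers": 1}, {"translation": [-34.3, -16.9, 0], "roll": -97.3, "fingers": 1}, {"translation": [-34.3, -16.9, 0], "roll": -97.3, "fingers": 1}, {"translation": [-34.3, -16.9, 0], "roll": -97.3, "fingers": 1}, {"translation": [-34.3, -16.9, 0], "roll": -97.3, "fingers": 1}, {"translation": [-34.3, -16.9, 0], "roll": -97.3, "fingers": 1}, {"translation": [-34.3, -16.9, 0], "roll": -97.3, "fingers": 1}, {"translation": [-34.3, -16.9, 0], "roll": -97.3, "fingers": 1}, {"translation": [-34.3, -16.9, 0], "roll": -97.3, "fingers": 1}, {"translation": [-34.3, -16.9, 2], "roll": -97.3, "fingers": 1}, {"translation": [-34.3, -16.9, 3], "roll": -97.3, "fingers": 1}, {"translation": [-34.3, -16.9, 3], "roll": -97.3, "fingers": 1}, {"translation": [-34.3, -16.9, 3], "roll": -97.3, "fingers": 1}]}}

```text
clock: 10.07
eef_pos: [0.574, 0.0998, 0.0563]
tool_rot: [0.988, 0.155, -0.002, 0.0]
ft_force: [-0.5, -0.2, -0.3]
grip_width: 0.0128
```

```bash
python3 - <<'E'
from h import *
import pickle
o=bot.get_obs(); print(o['eef_pos'],o['tool_rot'],o['grip_width'],o['ft_force'],np.round(o['joint_pos'],2))
c=snap('wrist'); pickle.dump((c,o),open('w5.pkl','wb'))
cv2.imwrite('pics/w5.png',cv2.convertScaleAbs(cv2.resize(c['pixels'][130:330,200:440,::-1],None,fx=3,fy=3,interpolation=cv2.INTER_CUBIC),alpha=1.5))
E
```

```text
[0.57395164 0.09978539 0.05626859] [ 9.87886321e-01  1.55168554e-01 -1.82641571e-03  3.29419399e-05] 0.012806096816583309 [-0.54815799 -0.17453732 -0.2513918 ] [ 0.17  0.52 -0.02  1.04 -0.    1.43]
```

View pics/w5.png

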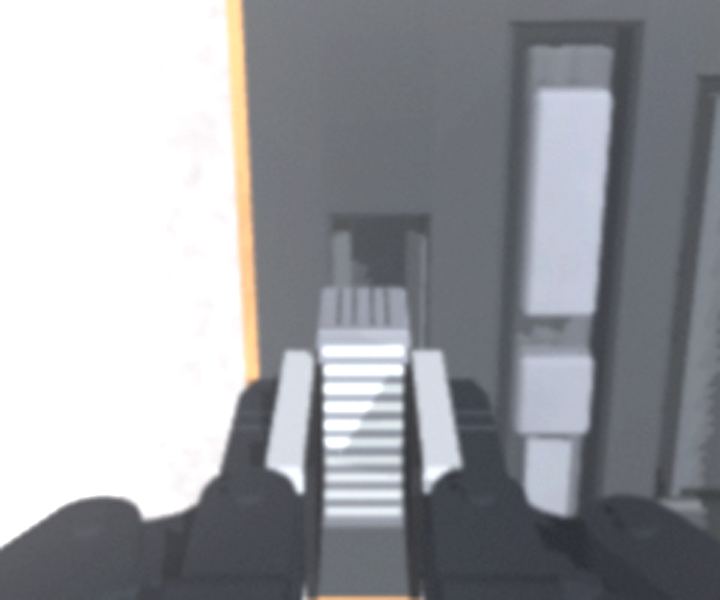

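```bash
python3 - <<'E'
from h import *
import pickle
c,o=pickle.load(open('w5.pkl','rb')); e=o['eef_pos']
f=lambda x,y,z: onz(c,x/3+200,y/3+130,z)
im=c['pixels'].astype(int)
# orange edge (outer front top): per row first orange pixel
P=[]
for v in range(5,255,5):
    r=im[v]; k=np.where((r[200:300,0]-r[200:300,2]>45))[0]
    if len(k): P.append(onz(c,200+k.min()-.5,v,.03)[:2]*1000)
P=np.array(P,np.float32); l=cv2.fitLine(P,cv2.DIST_HUBER,0,.01,.01).ravel(); print(len(P),l,np.degrees(np.arctan2(l[1],l[0]))-90)
yaw=np.radians((np.degrees(np.arctan2(l[1],l[0]))+180)%180-90); X=np.array([np.cos(yaw),np.sin(yaw)]); Y=np.array([-X[1],X[0]])
end=f(380.5,215,.03)[:2]; cut=end-Y*.021; front=np.array(l[2:])/1000
print('cut',cut,'front->cut dist',(cut-front)@X, 'w',np.linalg.norm(f(331,215,.03)-f(430,215,.03)))
zt=e[2]+.0057+.018
tx=np.array([.952,.3066]); ty=np.array([.3066,-.952])
top=f(363.5,341,zt)[:2]; bot=f(363.5,526,zt)[:2]; botlow=f(363,288,zt-.018)[:2]
print('len',np.linalg.norm(top-bot)); h=(top+bot)/2
print('held centre',h,'from top edge',top+ty*.019,'from low edge',botlow+ty*.019)
for q in (h,top+ty*.019,botlow+ty*.019): print('move tx,ty mm',1000*(cut-q)@tx,1000*(cut-q)@ty)
E
```

```text
29 [ 3.14621121e-01 -9.49217319e-01  5.38309143e+02  1.25242134e+02] -161.66205
cut [0.57966762 0.09803262] front->cut dist 0.030697480369553727 w 0.02100123817414436
len 0.035644028397132585
held centre [0.57660933 0.09555602] from top edge [0.57695129 0.0944255 ] from low edge [0.57635382 0.09587705]
move tx,ty mm 3.670813862831122 -1.4200542253687545
move tx,ty mm 3.691888640282553 -2.601155666852681
move tx,ty mm 3.81563656960919 -1.0360936219121974
```

The cutout mouth is at crop columns 331–430 with its far end at row 215, and the held container is centred at column 363. Correction is +3.5 mm in tool x, −1.5 mm in tool y and −0.7° of turn. The 30.7 mm from front to cutout matches the given 30.

>>> {"op": "play_rows", "data": {"motion": [{"translation": [0.35, -0.15, 0.5], "roll": -0.7, "fingers": 1}, {"translation": [0.35, -0.15, 1.2], "roll": -0.7, "fingers": 1}, {"translation": [0.35, -0.15, 1.8], "roll": -0.7, "fingers": 1}, {"translation": [0.35, -0.15, 2.2], "roll": -0.7, "fingers": 1}, {"translation": [0.35, -0.15, 2.2], "roll": -0.7, "fingers": 1}, {"translation": [0.35, -0.15, 2.2], "roll": -0.7, "fingers": 1}, {"translation": [0.35, -0.15, 2.2], "roll": -0.7, "fingers": 1}]}}

```text
clock: 10.7
eef_pos: [0.5783, 0.1026, 0.0357]
tool_rot: [0.987, 0.162, 0.0, -0.0]
ft_force: [-0.2, -0.3, -0.3]
grip_width: 0.013
```

```bash
python3 - <<'E'
from h import *
import pickle
o=bot.get_obs(); print(o['eef_pos'],o['tool_rot'],o['grip_width'],o['ft_force'])
q=o['tool_rot']; print(np.degrees(2*np.arctan2(q[1],q[0])))
c=snap('wrist'); pickle.dump((c,o),open('w6.pkl','wb'))
cv2.imwrite('pics/w6.png',cv2.convertScaleAbs(cv2.resize(c['pixels'][150:330,220:420,::-1],None,fx=3.5,fy=3.5,interpolation=cv2.INTER_CUBIC),alpha=1.6))
E
```

```text
[0.57833149 0.10261357 0.03568956] [ 9.86843926e-01  1.61675789e-01  7.02517981e-05 -1.15426908e-05] 0.012963877985774766 [-0.20090854 -0.30074497 -0.32105348]
18.60835680248605
```

View pics/w6.png

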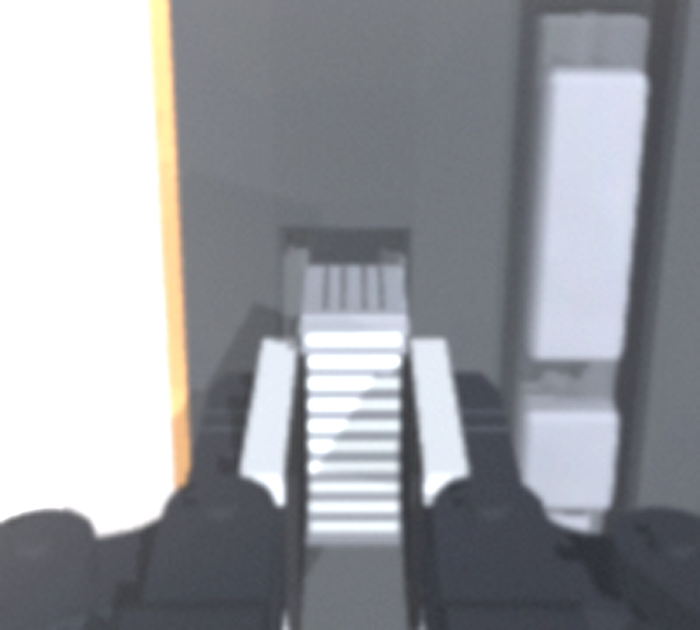

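```bash
python3 - <<'E'
from h import *
import pickle
c,o=pickle.load(open('w6.pkl','rb')); e=o['eef_pos']
f=lambda x,y,z: onz(c,x/3.5+220,y/3.5+150,z)[:2]
a=np.radians(18.4); X=np.array([np.cos(a),np.sin(a)]); Y=np.array([-X[1],X[0]])
zb=e[2]+.0057
end=f(346.5,230,.03); low=f(354,265,zb); top=f(354,328,zb+.018); near=f(354,543,zb+.018)
print('gap end-low Y',(end-low)@Y,'X',(end-low)@X,' top',(end-top)@Y,' near',(near-end)@Y+.042,(top-near)@Y)
E
```

```text
gap end-low Y 0.0013210108805054906 X -0.0012164324632761639  top 0.0030677445677317118  near 0.003427413235389039 0.03550484219687925
```

The container is centred along the length, with about a 2 mm end gap. Laterally I need −1.2 mm in tool x. I'll correct that and press the first part in with the grip.

>>> {"op": "play_rows", "data": {"motion": [{"translation": [-0.12, 0, 0], "roll": 0.2, "fingers": 1}, {"translation": [-0.12, 0, 0.3], "roll": 0.2, "fingers": 1}, {"translation": [-0.12, 0, 0.7], "roll": 0.2, "fingers": 1}, {"translation": [-0.12, 0, 1.0], "roll": 0.2, "fingers": 1}, {"translation": [-0.12, 0, 1.3], "roll": 0.2, "fingers": 1}, {"translation": [-0.12, 0, 1.3], "roll": 0.2, "fingers": 1}, {"translation": [-0.12, 0, 1.3], "roll": 0.2, "fingers": 1}, {"translation": [-0.12, 0, 1.3], "roll": 0.2, "fingers": 1}]}}

```text
clock: 11.42
eef_pos: [0.5771, 0.1022, 0.0226]
tool_rot: [0.987, 0.16, -0.0, -0.0]
ft_force: [1.2, -0.5, 0.0]
grip_width: 0.013
```

>>> {"op": "play_rows", "data": {"motion": [{"translation": [0, 0, 0.15], "roll": 0, "fingers": 1}, {"translation": [0, 0, 0.3], "roll": 0, "fingers": 1}, {"translation": [0, 0, 0.3], "roll": 0, "fingers": 1}, {"translation": [0, 0, 0.3], "roll": 0, "fingers": 1}]}}

```text
clock: 11.75
eef_pos: [0.5772, 0.1022, 0.0199]
tool_rot: [0.987, 0.16, 0.0, 0.0]
ft_force: [-1.4, 0.6, 2.8]
grip_width: 0.013
```

A force of 2.8 N begins with the underside 4.4 mm below the mouth, which is where the lips should start. I'll press 2 mm more, then release.

>>> {"op": "play_rows", "data": {"motion": [{"translation": [0, 0, 0.15], "roll": 0, "fingers": 1}, {"translation": [0, 0, 0.25], "roll": 0, "fingers": 1}, {"translation": [0, 0, 0.25], "roll": 0, "fingers": 1}, {"translation": [0, 0, 0.25], "roll": 0, "fingers": 1}]}}

```text
clock: 12.08
eef_pos: [0.5776, 0.1023, 0.0173]
tool_rot: [0.987, 0.16, 0.001, -0.0]
ft_force: [0.4, 0.3, 3.4]
grip_width: 0.013
```

>>> {"op": "play_rows", "data": {"motion": [{"translation": [0, 0, 0], "roll": 0, "fingers": 0.6}, {"translation": [0, 0, 0], "roll": 0, "fingers": 0.48}, {"translation": [0, 0, 0], "roll": 0, "fingers": 0.48}, {"translation": [0, 0, 0], "roll": 0, "fingers": 0.48}, {"translation": [0, 0, -0.5], "roll": 0, "fingers": 0.48}, {"translation": [0, 0, -1.2], "roll": 0, "fingers": 0.48}, {"translation": [0, 0, -2.5], "roll": 0, "fingers": 0.48}, {"translation": [0, 0.15, -2.5], "roll": 0, "fingers": 0.48}, {"translation": [0, 0.15, -2.5], "roll": 0, "fingers": 1}, {"translation": [0, 0.15, -2.5], "roll": 0, "fingers": 1}, {"translation": [0, 0.15, -2.5], "roll": 0, "fingers": 1}, {"translation": [0, 0.15, -2.5], "roll": 0, "fingers": 1}, {"translation": [0, 0.15, -2.5], "roll": 0, "fingers": 1}]}}

```text
clock: 13.17
eef_pos: [0.5771, 0.1007, 0.0416]
tool_rot: [0.987, 0.16, -0.001, 0.0]
ft_force: [-0.9, 0.2, -0.1]
grip_width: 0.0001
```

>>> {"op": "play_rows", "data": {"motion": [{"translation": [0, 0, 0.8], "roll": 0, "fingers": 1}, {"translation": [0, 0, 1.3], "roll": 0, "fingers": 1}, {"translation": [0, 0, 1.5], "roll": 0, "fingers": 1}, {"translation": [0, 0, 1.5], "roll": 0, "fingers": 1}, {"translation": [0, 0, 1.5], "roll": 0, "fingers": 1}]}}

```text
clock: 13.58
eef_pos: [0.5772, 0.1008, 0.0266]
tool_rot: [0.987, 0.16, -0.0, 0.0]
ft_force: [0.2, -0.8, 0.2]
grip_width: -0.0001
```

>>> {"op": "play_rows", "data": {"motion": [{"translation": [0, 0, 0.1], "roll": 0, "fingers": 1}, {"translation": [0, 0, 0.2], "roll": 0, "fingers": 1}, {"translation": [0, 0, 0.3], "roll": 0, "fingers": 1}, {"translation": [0, 0, 0.3], "roll": 0, "fingers": 1}]}}

```text
clock: 13.92
eef_pos: [0.5778, 0.1008, 0.0244]
tool_rot: [0.987, 0.16, 0.0, 0.0]
ft_force: [-0.3, 0.1, 1.6]
grip_width: 0.0002
```

>>> {"op": "play_rows", "data": {"motion": [{"translation": [0, 0, 0.1], "roll": 0, "fingers": 1}, {"translation": [0, 0, 0.2], "roll": 0, "fingers": 1}, {"translation": [0, 0, 0.3], "roll": 0, "fingers": 1}, {"translation": [0, 0, 0.3], "roll": 0, "fingers": 1}]}}

```text
clock: 14.25
eef_pos: [0.5777, 0.1008, 0.0211]
tool_rot: [0.987, 0.16, 0.0, 0.0]
ft_force: [0.2, 0.4, 3.1]
grip_width: -0.0001
```

>>> {"op": "play_rows", "data": {"motion": [{"translation": [0, 0, 0.1], "roll": 0, "fingers": 1}, {"translation": [0, 0, 0.2], "roll": 0, "fingers": 1}, {"translation": [0, 0, 0.3], "roll": 0, "fingers": 1}, {"translation": [0, 0, 0.3], "roll": 0, "fingers": 1}]}}

```text
clock: 14.58
eef_pos: [0.5777, 0.1008, 0.0179]
tool_rot: [0.987, 0.16, 0.0, 0.0]
ft_force: [1.0, -0.6, 1.8]
grip_width: 0.0
```

>>> {"op": "play_rows", "data": {"motion": [{"translation": [0, 0, 0.1], "roll": 0, "fingers": 1}, {"translation": [0, 0, 0.15], "roll": 0, "fingers": 1}, {"translation": [0, 0, 0.15], "roll": 0, "fingers": 1}, {"translation": [0, 0, 0.15], "roll": 0, "fingers": 1}]}}

```text
clock: 14.92
eef_pos: [0.5784, 0.101, 0.0179]
tool_rot: [0.987, 0.16, 0.001, -0.0]
ft_force: [-1.6, -0.7, 6.9]
grip_width: 0.0
```

It bottomed out at TCP z 0.0179, exactly the expected home height, and the force is now rising. One firm press, then rise. Then I'll work out the finger-linkage clearance for the drawer push.

>>> {"op": "play_rows", "data": {"motion": [{"translation": [0, 0, 0.1], "roll": 0, "fingers": 1}, {"translation": [0, 0, 0.1], "roll": 0, "fingers": 1}, {"translation": [0, 0, 0.1], "roll": 0, "fingers": 1}]}}

```text
clock: 15.17
eef_pos: [0.5793, 0.1013, 0.0178]
tool_rot: [0.987, 0.16, 0.002, -0.0]
ft_force: [-0.6, -0.7, 12.0]
grip_width: -0.0001
```

>>> {"op": "play_rows", "data": {"motion": [{"translation": [0, 0, -1.5], "roll": 0, "fingers": 1}, {"translation": [0, 0, -4], "roll": 0, "fingers": 1}, {"translation": [-3, 0, -7], "roll": 0, "fingers": 1}, {"translation": [-6.5, 0, -7], "roll": 0, "fingers": 1}, {"translation": [-6.5, 0, -7], "roll": 0, "fingers": 1}, {"translation": [-6.5, 0, -7], "roll": 0, "fingers": 1}, {"translation": [-6.5, 0, -7], "roll": 0, "fingers": 1}]}}

```text
clock: 15.75
eef_pos: [0.5159, 0.0802, 0.0854]
tool_rot: [0.987, 0.16, 0.0, -0.0]
ft_force: [1.2, 0.1, -0.1]
grip_width: 0.0001
```

```bash
python3 - <<'E'
from h import *
import pickle
o=bot.get_obs(); print(o['eef_pos'],o['tool_rot'],o['ft_force'])
c=snap('wrist'); pickle.dump((c,o),open('w7.pkl','wb'))
cv2.imwrite('pics/w7.png',cv2.convertScaleAbs(cv2.resize(c['pixels'],None,fx=1.25,fy=1.25,interpolation=cv2.INTER_CUBIC),alpha=1.4)[:,:,::-1])
# elbow height: w3, pixels (250,302) for y in -11..11
c=pickle.load(open('w3.pkl','rb')); e=np.array([.4723,-.2678,.0246]); tx=np.array([.184,-.983,0]); ty=np.array([-.983,-.184,0])
for y in (-.011,0,.011):
  for h in (.015,.035,.045,.055,.065,.075):
    a=proj(c,[e+ty*y+[0,0,h], e+ty*y+[0,0,h]-tx*.03])
    print(y,h-.015,np.round(a[0],0),np.round(a[1],0))
E
```

```text
[0.51591562 0.08024932 0.08542667] [ 9.87136828e-01  1.59877675e-01  8.56981685e-05 -6.49205510e-05] [ 1.15810949  0.08806769 -0.07206948]
-0.011 0.0 [317. 244.] [260. 244.]
-0.011 0.020000000000000004 [317. 264.] [251. 264.]
-0.011 0.03 [317. 276.] [246. 276.]
-0.011 0.04 [316. 291.] [240. 291.]
-0.011 0.05 [316. 307.] [233. 307.]
-0.011 0.06 [316. 327.] [225. 327.]
0 0.0 [318. 263.] [261. 263.]
0 0.020000000000000004 [317. 285.] [253. 285.]
0 0.03 [317. 298.] [248. 298.]
0 0.04 [317. 314.] [242. 314.]
0 0.05 [316. 332.] [236. 332.]
0 0.06 [316. 353.] [228. 353.]
0.011 0.0 [318. 281.] [262. 281.]
0.011 0.020000000000000004 [317. 305.] [254. 305.]
0.011 0.03 [317. 319.] [250. 319.]
0.011 0.04 [317. 336.] [244. 336.]
0.011 0.05 [316. 355.] [238. 355.]
0.011 0.06 [316. 378.] [231. 378.]
```

View pics/w7.png

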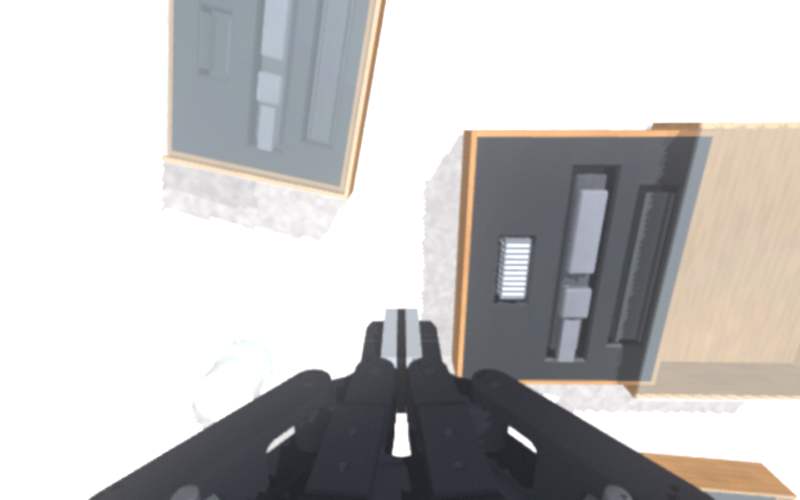

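The last picture shows the container sitting centred and square in the cutout at (515,268). The lookalike box at upper left is not ours. The finger linkages sit at least 30 mm above the tips, so with tips at z 0.020 they clear the 40 mm roof. I'll go down in front of the drawer and push.

>>> {"op": "play_rows", "data": {"motion": [{"translation": [0, 0, 4], "roll": 0, "fingers": 1}, {"translation": [0, 0, 6.5], "roll": 0, "fingers": 1}, {"translation": [0, 0, 8], "roll": 0, "fingers": 1}, {"translation": [0, 0, 8], "roll": 0, "fingers": 1}, {"translation": [0, 0, 8], "roll": 0, "fingers": 1}, {"translation": [0, 0, 8], "roll": 0, "fingers": 1}]}}

```text
clock: 16.3
eef_pos: [0.5174, 0.0806, 0.0062]
tool_rot: [0.987, 0.16, 0.001, -0.0]
ft_force: [-0.2, 1.3, 0.6]
grip_width: -0.0002
```

>>> {"op": "play_rows", "data": {"motion": [{"translation": [0.6, 0, 0], "roll": 0, "fingers": 1}, {"translation": [1.2, 0, 0], "roll": 0, "fingers": 1}, {"translation": [1.6, 0, 0], "roll": 0, "fingers": 1}, {"translation": [2.0, 0, 0], "roll": 0, "fingers": 1}, {"translation": [2.4, 0, 0], "roll": 0, "fingers": 1}, {"translation": [2.8, 0, 0], "roll": 0, "fingers": 1}, {"translation": [3.2, 0, 0], "roll": 0, "fingers": 1}, {"translation": [3.6, 0, 0], "roll": 0, "fingers": 1}, {"translation": [4.0, 0, 0], "roll": 0, "fingers": 1}, {"translation": [4.4, 0, 0], "roll": 0, "fingers": 1}]}}

```text
clock: 17.13
eef_pos: [0.558, 0.0942, 0.0057]
tool_rot: [0.987, 0.16, -0.0, 0.0]
ft_force: [-2.8, -1.2, 3.0]
grip_width: -0.0001
```

The drawer is moving with about 3 N of resistance. I'll keep pushing.

>>> {"op": "play_rows", "data": {"motion": [{"translation": [0.5, 0, 0], "roll": 0, "fingers": 1}, {"translation": [1.0, 0, 0], "roll": 0, "fingers": 1}, {"translation": [1.5, 0, 0], "roll": 0, "fingers": 1}, {"translation": [2.0, 0, 0], "roll": 0, "fingers": 1}, {"translation": [2.5, 0, 0], "roll": 0, "fingers": 1}, {"translation": [3.0, 0, 0], "roll": 0, "fingers": 1}, {"translation": [3.5, 0, 0], "roll": 0, "fingers": 1}, {"translation": [4.0, 0, 0], "roll": 0, "fingers": 1}]}}

```text
clock: 17.8
eef_pos: [0.5961, 0.1068, 0.0056]
tool_rot: [0.987, 0.16, -0.0, 0.0]
ft_force: [-1.7, -1.4, 3.5]
grip_width: 0.0003
```

>>> {"op": "play_rows", "data": {"motion": [{"translation": [0.5, 0, 0], "roll": 0, "fingers": 1}, {"translation": [1.0, 0, 0], "roll": 0, "fingers": 1}, {"translation": [1.5, 0, 0], "roll": 0, "fingers": 1}, {"translation": [2.0, 0, 0], "roll": 0, "fingers": 1}, {"translation": [2.5, 0, 0], "roll": 0, "fingers": 1}, {"translation": [3.0, 0, 0], "roll": 0, "fingers": 1}, {"translation": [3.3, 0, 0], "roll": 0, "fingers": 1}]}}

```text
clock: 18.38
eef_pos: [0.6276, 0.1174, 0.0055]
tool_rot: [0.987, 0.16, 0.0, -0.0]
ft_force: [-1.9, -2.5, 1.7]
grip_width: -0.0
```

>>> {"op": "play_rows", "data": {"motion": [{"translation": [0.3, 0, 0], "roll": 0, "fingers": 1}, {"translation": [0.6, 0, 0], "roll": 0, "fingers": 1}, {"translation": [0.8, 0, 0], "roll": 0, "fingers": 1}, {"translation": [0.8, 0, 0], "roll": 0, "fingers": 1}]}}

```text
clock: 18.72
eef_pos: [0.635, 0.1201, 0.0055]
tool_rot: [0.987, 0.16, 0.0, -0.0]
ft_force: [-0.5, -0.3, 0.3]
grip_width: 0.0001
```

>>> {"op": "play_rows", "data": {"motion": [{"translation": [0.15, 0, 0], "roll": 0, "fingers": 1}, {"translation": [0.3, 0, 0], "roll": 0, "fingers": 1}, {"translation": [0.3, 0, 0], "roll": 0, "fingers": 1}]}}

```text
clock: 18.97
eef_pos: [0.6373, 0.1209, 0.0054]
tool_rot: [0.987, 0.16, -0.0, -0.0]
ft_force: [-1.1, -0.5, 0.2]
grip_width: -0.0001
```

>>> {"op": "play_rows", "data": {"motion": [{"translation": [0.15, 0, 0], "roll": 0, "fingers": 1}, {"translation": [0.3, 0, 0], "roll": 0, "fingers": 1}, {"translation": [0.3, 0, 0], "roll": 0, "fingers": 1}]}}

```text
clock: 19.22
eef_pos: [0.6403, 0.1219, 0.0055]
tool_rot: [0.987, 0.16, -0.0, -0.0]
ft_force: [-0.8, -0.7, 0.5]
grip_width: -0.0001
```

>>> {"op": "play_rows", "data": {"motion": [{"translation": [0.1, 0, 0], "roll": 0, "fingers": 1}, {"translation": [0.2, 0, 0], "roll": 0, "fingers": 1}, {"translation": [0.2, 0, 0], "roll": 0, "fingers": 1}]}}

```text
clock: 19.47
eef_pos: [0.6421, 0.1224, 0.0055]
tool_rot: [0.987, 0.16, -0.0, -0.0]
ft_force: [-0.8, -0.5, -0.3]
grip_width: 0.0001
```

>>> {"op": "play_rows", "data": {"motion": [{"translation": [0.1, 0, 0], "roll": 0, "fingers": 1}, {"translation": [0.2, 0, 0], "roll": 0, "fingers": 1}, {"translation": [0.2, 0, 0], "roll": 0, "fingers": 1}]}}

```text
clock: 19.72
eef_pos: [0.6442, 0.123, 0.0056]
tool_rot: [0.987, 0.16, 0.0, -0.0]
ft_force: [-2.2, 0.8, -0.5]
grip_width: -0.0002
```

>>> {"op": "play_rows", "data": {"motion": [{"translation": [0.1, 0, 0], "roll": 0, "fingers": 1}, {"translation": [0.2, 0, 0], "roll": 0, "fingers": 1}, {"translation": [0.2, 0, 0], "roll": 0, "fingers": 1}]}}

```text
clock: 19.97
eef_pos: [0.645, 0.1233, 0.0055]
tool_rot: [0.987, 0.16, -0.001, 0.0]
ft_force: [-4.6, -1.3, 2.3]
grip_width: -0.0004
```

>>> {"op": "play_rows", "data": {"motion": [{"translation": [0.1, 0, 0], "roll": 0, "fingers": 1}, {"translation": [0.15, 0, 0], "roll": 0, "fingers": 1}, {"translation": [0.15, 0, 0], "roll": 0, "fingers": 1}, {"translation": [0.15, 0, 0], "roll": 0, "fingers": 1}]}}

```text
clock: 20.3
eef_pos: [0.6451, 0.1233, 0.0055]
tool_rot: [0.987, 0.16, -0.002, 0.0]
ft_force: [-7.5, -1.2, 3.5]
grip_width: 0.0002
```

The push stopped hard at TCP (0.6451, 0.1233), within about 5 mm of where shut was predicted, with the force rising. I'll retreat and check by measurement.

>>> {"op": "play_rows", "data": {"motion": [{"translation": [-2, 0, 0], "roll": 0, "fingers": 1}, {"translation": [-4, 0, 0], "roll": 0, "fingers": 1}, {"translation": [-6.5, 0, -3], "roll": 0, "fingers": 1}, {"translation": [-8, 0, -6], "roll": 0, "fingers": 1}, {"translation": [-10, 0, -10], "roll": 0, "fingers": 1}, {"translation": [-10, 0, -10], "roll": 0, "fingers": 1}, {"translation": [-10, 0, -10], "roll": 0, "fingers": 1}, {"translation": [-10, 0, -10], "roll": 0, "fingers": 1}]}}

```text
clock: 20.97
eef_pos: [0.5538, 0.0926, 0.1064]
tool_rot: [0.987, 0.16, 0.002, -0.0]
ft_force: [-0.5, -0.1, -0.6]
grip_width: -0.0
```

```bash
python3 - <<'E'
from h import *
import pickle
o=bot.get_obs(); e=o['eef_pos']; print(e,o['ft_force'],o['clock'])
c=snap('wrist'); pickle.dump((c,o),open('w8.pkl','wb')); s=snap('top','t8.png'); pickle.dump(s,open('t8.pkl','wb'))
a=np.radians(18.4); X=np.array([np.cos(a),np.sin(a)]); Y=np.array([-X[1],X[0]])
p0=np.array([.577,.1])
# sample colour profile along drawer axis (plane z=.03) offset to +Y by 30..70 mm, away from gripper
for off in (0,.04,.075):
    print('off',off)
    for t in np.arange(-.04,.15,.006):
        q=p0+X*(t)+Y*off
        u,v=proj(c,[[*q,.03]])[0]
        r=c['pixels'][int(round(v)),int(round(u))] if 0<=u<639.4 and 0<=v<399.4 else None
        u2,v2=proj(s,[[*q,.03]])[0]; r2=s['pixels'][int(round(v2)),int(round(u2))]
        print(round(t*1000),r,r2,end=' | ')
    print()
E
```

```text
[0.55380559 0.09261256 0.10643822] [-0.45326245 -0.07073266 -0.64309814] 20.9667
off 0
-40 [185 182 182] [109 107  98] | -34 [189 187 187] [109 106  97] | -28 [189 187 187] [109 106  97] | -22 [186 182 183] [109 106  98] | -16 [180 178 178] [109 106  97] | -10 [185 182 183] [108 106  98] | -4 [184 181 181] [108 106  98] | 2 [184 181 181] [109 106  98] | 8 [188 185 185] [108 106  97] | 14 [186 183 184] [108 107  98] | 20 [183 180 181] [107 105  97] | 26 [182 179 180] [109 107  98] | 32 [192 189 190] [108 106  97] | 38 [183 181 181] [108 106  96] | 44 [184 180 181] [109 107  98] | 50 [134 132 133] [109 107  98] | 56 [134 132 133] [113 110 101] | 62 [135 133 134] [113 111 101] | 68 [130 128 129] [113 110 101] | 74 [110 101  95] [112 109 100] | 80 [84 66 50] [111 109 100] | 86 [98 76 56] [109 107  98] | 92 [76 79 84] [111 108 100] | 98 [86 90 95] [110 108 100] | 104 [86 92 96] [112 109 100] | 110 [106 112 118] [111 109 100] | 116 [113 119 125] [111 109 100] | 122 [112 118 125] [111 108  99] | 128 [85 91 96] [108 106  96] | 134 [84 90 95] [107 104  95] | 140 [85 90 95] [101  99  91] | 146
[... 1373 characters left out ...]
2 107] | 20 [184 182 182] [114 112 107] | 26 [186 184 184] [115 112 108] | 32 [186 184 184] [117 115 110] | 38 [184 181 181] [116 113 109] | 44 [175 172 173] [110 108 104] | 50 [176 173 173] [112 109 105] | 56 [181 178 179] [112 110 105] | 62 [169 166 166] [111 109 105] | 68 [178 175 176] [111 108 104] | 74 [117 112 109] [108 105 101] | 80 [90 72 56] [77 72 65] | 86 [95 75 58] [64 54 43] | 92 [129 115 100] [76 68 60] | 98 [134 122 107] [71 68 62] | 104 [133 120 107] [76 71 64] | 110 [133 119 107] [71 68 62] | 116 [132 120 107] [77 72 64] | 122 [131 119 106] [70 67 62] | 128 [132 120 107] [78 73 65] | 134 [131 118 106] [69 67 62] | 140 [131 119 105] [76 71 64] | 146 [131 120 106] [71 67 62] |
```

```bash
python3 - <<'E'
from h import *
import pickle
c,o=pickle.load(open('w8.pkl','rb')); c7,o7=pickle.load(open('w7.pkl','rb'))
a=np.radians(18.4); X=np.array([np.cos(a),np.sin(a)]); Y=np.array([-X[1],X[0]]); p0=np.array([.577,.1])
def prof(c,off,ts,z):
    P=proj(c,[[*(p0+X*t+Y*off),z] for t in ts]).astype(np.float32)
    return cv2.remap(c['pixels'],P[:,0].reshape(1,-1),P[:,1].reshape(1,-1),cv2.INTER_LINEAR)[0].astype(int)
ts=np.arange(.070,.102,.0015)
print(np.round(ts*1000,1).tolist())
for off in (-.02,.03,.055): print(off,[tuple(x) for x in prof(c,off,ts,.03).tolist()])
print('w7 open foam', prof(c7,.03,np.arange(-.02,.02,.008),.03).tolist(), 'front edge w7', [x[0]-x[2] for x in prof(c7,.03,np.arange(-.045,-.015,.0015),.03).tolist()])
# shut lookalike not needed; container seen under roof (top z .033)?
g=prof(c,0,np.arange(.095,.14,.002),.033); print('container profile',g[:,0].tolist())
T=np.array(c['world_to_cam']); cam=(-T[:3,:3].T@T[:3,3]); print('cam t',(cam[:2]-p0)@X,cam[2])
E
```

```text
[70.0, 71.5, 73.0, 74.5, 76.0, 77.5, 79.0, 80.5, 82.0, 83.5, 85.0, 86.5, 88.0, 89.5, 91.0, 92.5, 94.0, 95.5, 97.0, 98.5, 100.0, 101.5]
-0.02 [(134, 132, 132), (134, 132, 132), (130, 127, 126), (104, 92, 82), (88, 69, 53), (88, 69, 53), (87, 68, 52), (86, 67, 52), (85, 67, 51), (86, 67, 51), (89, 70, 53), (103, 80, 59), (97, 76, 58), (61, 56, 53), (64, 66, 69), (84, 88, 93), (87, 91, 96), (86, 91, 96), (86, 91, 95), (86, 91, 96), (86, 91, 96), (86, 91, 95)]
0.03 [(131, 129, 129), (132, 130, 131), (131, 128, 127), (103, 93, 85), (86, 68, 52), (87, 69, 53), (85, 66, 51), (84, 65, 50), (85, 67, 51), (86, 67, 51), (89, 70, 53), (102, 80, 59), (98, 78, 59), (60, 55, 52), (61, 63, 67), (83, 88, 92), (86, 91, 96), (86, 91, 96), (86, 90, 95), (86, 91, 95), (85, 90, 95), (86, 90, 95)]
0.055 [(133, 131, 132), (132, 130, 131), (131, 128, 128), (104, 93, 84), (90, 72, 56), (89, 71, 55), (86, 69, 53), (86, 69, 53), (86, 68, 53), (88, 69, 53), (90, 71, 54), (107, 84, 62), (107, 84, 63), (63, 57, 53), (62, 64, 67), (84, 89, 92), (89, 93, 97), (88, 93, 97), (87, 91, 96), (87, 92, 96), (86, 91, 95), (88, 92, 97)]
w7 open foam [[74, 75, 78], [72, 74, 77], [71, 72, 75], [69, 71, 74], [67, 69, 73]] front edge w7 [2, 2, 1, 2, 1, 2, 2, 2, 2, 2, 24, 41, 45, 75, 77, 16, -4, -5, -5, -4]
container profile [86, 86, 86, 86, 88, 102, 109, 111, 126, 126, 125, 125, 125, 125, 105, 87, 85, 85, 84, 85, 84, 85, 84]
cam t -0.024130032441992303 0.26471491737641734
```

By measurement, the front's outer edge is at 85.7 mm and the sleeve's mouth at about 86.6 mm, so shut to within error. The container shows under the clear roof. To rule out the finger linkage having caused the stop, I'll push again with the tips 4 mm higher and somewhat firmer.

>>> {"op": "play_rows", "data": {"motion": [{"translation": [0, 0, 4], "roll": 0, "fingers": 1}, {"translation": [0, 0, 8], "roll": 0, "fingers": 1}, {"translation": [0, 0, 9.7], "roll": 0, "fingers": 1}, {"translation": [0, 0, 9.7], "roll": 0, "fingers": 1}, {"translation": [3, 0, 9.7], "roll": 0, "fingers": 1}, {"translation": [6, 0, 9.7], "roll": 0, "fingers": 1}, {"translation": [8, 0, 9.7], "roll": 0, "fingers": 1}, {"translation": [9.2, 0, 9.7], "roll": 0, "fingers": 1}, {"translation": [9.2, 0, 9.7], "roll": 0, "fingers": 1}, {"translation": [9.2, 0, 9.7], "roll": 0, "fingers": 1}]}}

```text
clock: 21.9
eef_pos: [0.6402, 0.1217, 0.0085]
tool_rot: [0.987, 0.16, -0.0, 0.0]
ft_force: [-0.6, 1.0, -0.7]
grip_width: -0.0001
```

>>> {"op": "play_rows", "data": {"motion": [{"translation": [0.2, 0, 0], "roll": 0, "fingers": 1}, {"translation": [0.4, 0, 0], "roll": 0, "fingers": 1}, {"translation": [0.5, 0, 0], "roll": 0, "fingers": 1}, {"translation": [0.5, 0, 0], "roll": 0, "fingers": 1}, {"translation": [0.5, 0, 0], "roll": 0, "fingers": 1}]}}

```text
clock: 22.32
eef_pos: [0.6442, 0.1229, 0.0088]
tool_rot: [0.987, 0.16, -0.0, 0.0]
ft_force: [-0.5, 0.2, 0.2]
grip_width: -0.0005
```

>>> {"op": "play_rows", "data": {"motion": [{"translation": [0.1, 0, 0], "roll": 0, "fingers": 1}, {"translation": [0.2, 0, 0], "roll": 0, "fingers": 1}, {"translation": [0.2, 0, 0], "roll": 0, "fingers": 1}, {"translation": [0.2, 0, 0], "roll": 0, "fingers": 1}]}}

```text
clock: 22.65
eef_pos: [0.6452, 0.1233, 0.0086]
tool_rot: [0.987, 0.16, -0.001, 0.0]
ft_force: [-4.3, -2.1, 3.1]
grip_width: -0.0
```

>>> {"op": "play_rows", "data": {"motion": [{"translation": [0.1, 0, 0], "roll": 0, "fingers": 1}, {"translation": [0.2, 0, 0], "roll": 0, "fingers": 1}, {"translation": [0.2, 0, 0], "roll": 0, "fingers": 1}, {"translation": [0.2, 0, 0], "roll": 0, "fingers": 1}]}}

```text
clock: 22.98
eef_pos: [0.6452, 0.1233, 0.0084]
tool_rot: [0.987, 0.16, -0.003, 0.0]
ft_force: [-8.9, -3.3, 6.9]
grip_width: -0.0002
```

>>> {"op": "play_rows", "data": {"motion": [{"translation": [-2, 0, 0], "roll": 0, "fingers": 1}, {"translation": [-4, 0, 0], "roll": 0, "fingers": 1}, {"translation": [-6.5, 0, -3], "roll": 0, "fingers": 1}, {"translation": [-8, 0, -6], "roll": 0, "fingers": 1}, {"translation": [-10, 0, -10], "roll": 0, "fingers": 1}, {"translation": [-10, 0, -10], "roll": 0, "fingers": 1}, {"translation": [-10, 0, -10], "roll": 0, "fingers": 1}, {"translation": [-10, 0, -10], "roll": 0, "fingers": 1}]}}

```text
clock: 23.65
eef_pos: [0.5545, 0.093, 0.1092]
tool_rot: [0.987, 0.16, 0.001, -0.0]
ft_force: [0.7, -1.0, -0.0]
grip_width: -0.0006
```

```bash
python3 - <<'E'
from h import *
import pickle
c=snap('wrist'); o=bot.get_obs(); print(o['eef_pos'],o['ft_force'],o['clock'])
a=np.radians(18.4); X=np.array([np.cos(a),np.sin(a)]); Y=np.array([-X[1],X[0]]); p0=np.array([.577,.1])
ts=np.arange(.083,.095,.001)
P=proj(c,[[*(p0+X*t+Y*.03),.03] for t in ts]).astype(np.float32)
print([tuple(x) for x in cv2.remap(c['pixels'],P[:,0].reshape(1,-1),P[:,1].reshape(1,-1),cv2.INTER_LINEAR)[0].tolist()])
# bystanders / other loads unchanged: compare top views, tray region and paint pot/mug/engine
t0=pickle.load(open('d0.pkl','rb'))['top']['pixels'].astype(int); t=snap('top')['pixels'].astype(int)
D=np.abs(t-t0).sum(2)
for n,(x0,x1,y0,y1) in dict(engine=(438,462,185,238),mug=(150,195,215,255),tray3=(383,412,160,220),pocket=(396,412,221,240)).items(): print(n,D[y0:y1,x0:x1].mean().round(1),D[y0:y1,x0:x1].max())
bot.job_done()
E
```

```text
[0.55374483 0.09291847 0.1079798 ] [-0.53765031  0.68428329 -0.35042806] 23.7
[(86, 67, 51), (86, 67, 51), (89, 70, 53), (98, 76, 56), (104, 81, 59), (100, 79, 59), (76, 64, 54), (54, 53, 54), (63, 65, 68), (78, 82, 86), (86, 90, 95), (86, 91, 95)]
engine 6.5 77
mug 1.6 7
tray3 3.2 77
pocket 51.1 209
the job is handed in; nothing more can be done
```

I took the full-length ribbed container from the pocket nearest the robot and pressed it into the front cutout. I then pushed the drawer shut and handed the job in at about 24 s; no verdict came back.

**Checks that agreed**
- **Container:** pressing stopped at the expected home height, with force rising to 12 N. The last picture I viewed, before shutting, showed it centred and square in the cutout. It also showed through the clear roof afterwards.
- **Drawer:** it met a hard stop at the same place, to about 0.1 mm, on two pushes at different finger heights. The second push reached about 9.5 N, well above the drawer's friction. The front edge measured within about 1 mm of the sleeve mouth, which is about my measuring error.
- **Bystanders:** the mug's area in the top view is unchanged.

**What disagreed or stayed open**
- **Fingertip position:** the fingertips really sit about 15 mm behind the reported tool point, not 14 mm ahead. My first grasp therefore closed on air above the container. I found the true height by touching the container's top with up to about 22 N, then worked from that.
- **Grip reading:** the gripper read 13 mm on the 15 mm wide container.
- **Engine and the other three loads:** comparing top views before and after gave low average change but a few changed pixels (up to 77 summed over the three colours). I think that is the arm or its shadow, but I had no picture views left to confirm it.
- **Paint pot:** I did not compare it. The planned path cleared it.

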